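# Put four chromatography columns back in their own boxes

## Robot

A 6-joint arm with a two-finger parallel gripper is mounted at the origin on the work surface. World frame = base frame: x ahead of the robot, y to its left, z up, the work surface at z = 0. Lengths are in m, angles in rad, forces in N, time in s.
With the tool pointing down it reaches from about 0.4 to 0.825 m from the base axis. Payload 7 kg.
Tool frame: the origin (TCP) lies at the centre of the arm's flange, where the gripper is bolted on; the fingertips stand 178 mm ahead of it and the grasp point (between the pads) lies 159 mm ahead of it; z points along the fingers, y is the direction in which the jaws open and shut (so a half turn about z gives the same grasp; the last joint's range is limited). The gripper opens to 88 mm and grips with 3 to 60 N. Pads are 19 mm wide; open, the fingers measure 130 mm over their backs; the gripper's body (78 mm by 193 mm) begins 47 mm behind the grasp point.
Start: joints at [-1.015, 0.359, 0.012, 0, -1.224, -0.288], TCP at [0.179, -0.651, 0.405] pointing down, gripper open.
Joint ranges: [-3.07, 3.07], [-1.43, 2.12], [-1.02, 1.25], [-3.03, 1.67], [-3.05, -0], [-3.03, 3.03]. Speed limits (rad/s): [2.39, 2.39, 3.01, 3.14, 3.14, 3.14].

## Interface

Orientations are given as [roll, pitch, yaw] about the fixed x, y, z axes, in that order (R = Rz(yaw) Ry(pitch) Rx(roll)).
In Python, from station import * gives the robot as it stands.
- The arm moves only by the tool send_rows, never from a script. Its argument "motion" is a list of rows, each an object with "offset": the shift along the tool's x, y, z in cm, a list of three; "turn": the turn about the tool's z in degrees. In form: [{"offset": [x, y, z], "turn": turn}, ...]. A call has 1 to 8 rows; each row is the pose to reach, as a shift and turn from the pose commanded when the call began, along the tool's axes at that moment; what a row does not reach only later rows make up. A row lasts 1/10 s, in which the tool goes at most 50 mm and 8.59 degrees, less where a joint would pass 70% of its speed; a pose out of reach is approached as far as the arm can. A call with a gripper value outside its range is refused whole. "hand" is the opening, from -1 (shut) to 1 (fully open), set as the call begins (left out, the last holds). The fingers move at their own pace and stop on an object; "squeeze" is the grip in N (left out, the last holds). Time passes only in rows, so rows that repeat a pose let the fingers close. It gives the time, the measured TCP pose, the force and the opening at its end, in the units of the state.
- get_state(): the state, without advancing time (a new reading comes with each control period).
- grab_frame(name): name is "side" or "top"; returns a dict with "frame" (400x640x3 uint8, blue, green, red), "range_z" (400x640 float32, m along the optical axis (not along the pixel's ray), 0 where there is no reading), "vertical_fov" (degrees; the focal length in pixels is half the picture's height over the tangent of half this angle, whatever the lens; pixels are square), "cx", "cy" (the principal point, pixels), "cam_to_world" (4x4, takes a point from camera to world coordinates). Camera axes: x right, y up, looking along -z (the intrinsics and any distortion apply to the point x, -y, -z); pixel columns grow to the right and rows downward; lengths in m; the calibration is good to about 2 mm. A picture is of the moment at which its call begins.
- job_done(): hands the job in, once; it reports no verdict.
The state is a dict: "t": time; "q": joint angles; "qd": joint speeds; "joint_efforts": joint torques, N m; "eef_pos": TCP position; "ee_rot": TCP orientation; "force": force on the tool from outside, world axes, zero at the start; "moment": the same for the moment, N m; "width": finger opening in m.
Only numpy, scipy, OpenCV 4.12 (cv2) and the standard library are available. Lean on these libraries where they do the work, as an engineer would, in place of code of your own. Each camera call takes 0.05 s, during which the arm holds its last target. There are 200 camera calls.

## Task

Put each of the four chromatography columns away in its own open storage box, the one whose colour matches the column's label, lying fully down in the foam channel. Set the columns down, never drop them (a fall spoils their packing), and leave the beaker and the amber vial standing where they are.

Things in the scene. Friction and masses are not known exactly. Their poses are not given: they have to be found in the camera images.
- column_blue: Column with a blue label: steel tube lying flat, 135 mm long over its blue end plugs; tube and blue label sleeve 16 mm in diameter, hex nuts 22 mm across flats near the ends; the 93 mm of tube between the nuts is the place to grip. Axis 11 mm above the bench. Origin on the axis at mid length (centre of mass); own x along the axis, ends alike. About 196 g.
- box_blue: Fixed open box for that column: blue tray 168 x 70 mm, walls 14 high. Pale foam block at each end, 36 high, with a channel along the box: floor at 16, 30 wide, flaring to 53 at the top, 155 long between foam end walls 31 high. Between the blocks 95 mm are open for fingers. Seated column: axis at 27. Heights in mm over the underside. Origin: centre of underside, on the bench; x lengthwise, z up.
- column_green: Column with a green label: steel tube lying flat, 110 mm long over its green end plugs; tube and green label sleeve 16 mm in diameter, hex nuts 22 mm across flats near the ends; the 68 mm of tube between the nuts is the place to grip. Axis 11 mm above the bench. Origin on the axis at mid length (centre of mass); own x along the axis, ends alike. About 160 g.
- box_green: Fixed open box for that column: green tray 143 x 70 mm, walls 14 high. Pale foam block at each end, 36 high, with a channel along the box: floor at 16, 30 wide, flaring to 53 at the top, 130 long between foam end walls 31 high. Between the blocks 70 mm are open for fingers. Seated column: axis at 27. Heights in mm over the underside. Origin: centre of underside, on the bench; x lengthwise, z up.
- column_yellow: Column with a yellow label: steel tube lying flat, 110 mm long over its yellow end plugs; tube and yellow label sleeve 16 mm in diameter, hex nuts 22 mm across flats near the ends; the 68 mm of tube between the nuts is the place to grip. Axis 11 mm above the bench. Origin on the axis at mid length (centre of mass); own x along the axis, ends alike. About 160 g.
- box_yellow: Fixed open box for that column: yellow tray 143 x 70 mm, walls 14 high. Pale foam block at each end, 36 high, with a channel along the box: floor at 16, 30 wide, flaring to 53 at the top, 130 long between foam end walls 31 high. Between the blocks 70 mm are open for fingers. Seated column: axis at 27. Heights in mm over the underside. Origin: centre of underside, on the bench; x lengthwise, z up.
- column_red: Column with a red label: steel tube lying flat, 85 mm long over its red end plugs; tube and red label sleeve 16 mm in diameter, hex nuts 22 mm across flats near the ends; the 43 mm of tube between the nuts is the place to grip. Axis 11 mm above the bench. Origin on the axis at mid length (centre of mass); own x along the axis, ends alike. About 123 g.
- box_red: Fixed open box for that column: red tray 118 x 70 mm, walls 14 high. Pale foam block at each end, 36 high, with a channel along the box: floor at 16, 30 wide, flaring to 53 at the top, 105 long between foam end walls 31 high. Between the blocks 45 mm are open for fingers. Seated column: axis at 27. Heights in mm over the underside. Origin: centre of underside, on the bench; x lengthwise, z up.
- beaker: Bystander: empty clear glass beaker, 50 mm across, 68 mm high, upright on the bench among the work. Origin at the centre of its underside.
- amber_vial: Bystander: amber glass vial with a white cap, 28 mm across, 58 mm high, upright on the bench among the work. Origin at the centre of its underside.
Mind the look-alikes: they are no part of the job. Leave any black or red look-alike of the column_blue alone.

How it is judged:
At the end, for the whole second after the job is handed in: Each column rests in the box of its own colour: axis 23 to 31 mm above the box's underside (27 when seated), mid length within 12 mm along and 8 mm across of the box's centre, axis within 0.12 rad of the box's length (either way round), at rest and released (x of column_blue in the frame of box_blue between -0.012 and 0.012 m and y of column_blue in the frame of box_blue between -0.008 and 0.008 m and z of column_blue in the frame of box_blue between 0.023 and 0.031 m and angle between the x axis of column_blue and the x axis of box_blue, either way round below 0.12 rad and linear speed of each of column_blue, column_green, column_yellow, column_red below 0.02 m/s and angular speed of each of column_blue, column_green, column_yellow, column_red below 0.3 rad/s and x of column_green in the frame of box_green between -0.012 and 0.012 m and y of column_green in the frame of box_green between -0.008 and 0.008 m and z of column_green in the frame of box_green between 0.023 and 0.031 m and angle between the x axis of column_green and the x axis of box_green, either way round below 0.12 rad and x of column_yellow in the frame of box_yellow between -0.012 and 0.012 m and y of column_yellow in the frame of box_yellow between -0.008 and 0.008 m and z of column_yellow in the frame of box_yellow between 0.023 and 0.031 m and angle between the x axis of column_yellow and the x axis of box_yellow, either way round below 0.12 rad and x of column_red in the frame of box_red between -0.012 and 0.012 m and y of column_red in the frame of box_red between -0.008 and 0.008 m and z of column_red in the frame of box_red between 0.023 and 0.031 m and angle between the x axis of column_red and the x axis of box_red, either way round below 0.12 rad); the robot touches nothing.
It fails at once if a column is dropped: it falls free of the fingers faster than 0.8 m/s (a fall of more than about 30 mm) ((linear speed of column_blue above 0.8 m/s and contact force between column_blue and the fingers below 0.1 N) or (linear speed of column_green above 0.8 m/s and contact force between column_green and the fingers below 0.1 N) or (linear speed of column_yellow above 0.8 m/s and contact force between column_yellow and the fingers below 0.1 N) or (linear speed of column_red above 0.8 m/s and contact force between column_red and the fingers below 0.1 N)).
It fails at once if the beaker is shifted more than 20 mm or knocked over (distance of beaker from where it was at the start of the episode above 0.02 m or angle between beaker's own z axis and vertical above 0.35 rad).
It fails at once if the amber vial is shifted more than 20 mm or knocked over (distance of amber_vial from where it was at the start of the episode above 0.02 m or angle between amber_vial's own z axis and vertical above 0.35 rad).
It also fails if it takes over 136 s, if anything falls off the work surface, if the arm or the gripper's body presses on something with over 40 N, if the wrist force passes 120 N, or if a joint passes its speed limit or range.

## Working session

There is one attempt and no reset: what is moved stays moved. The work goes in short steps, Python scripts to look and compute and a tool call to move; the robot and the scene stay as the last step left them, time stands still between calls to the robot, and variables do not carry over. Pictures are saved under pics/ and viewed, about 12 in all and at most 16, crops included, and the job is handed in when it is done.

Besides the shell and the picture viewer there is one more tool, called after "Request:" in YAML: its name, and indented under it one key for each argument. send_rows: Moves the arm, as the interface text tells. Its arguments: {"type":"object","properties":{"motion":{"type":"array"},"hand":{"type":"number"},"squeeze":{"type":"number"}},"required":["motion"]}

```bash
mkdir -p pics; ls; cat > h.py <<'E'
from station import *
import numpy as np, cv2
def K(f):
    h=f["frame"].shape[0]; return h/2/np.tan(np.radians(f["vertical_fov"])/2)
def cloud(f):
    z=f["range_z"]; fl=K(f); v,u=np.mgrid[0:z.shape[0],0:z.shape[1]]
    P=np.stack([(u-f["cx"])/fl*z,-(v-f["cy"])/fl*z,-z,np.ones_like(z)],-1)
    W=(P@f["cam_to_world"].T)[...,:3]; W[z==0]=np.nan
    return W
E
python3 - <<'E'
from h import *
s=get_state(); print({k:np.round(v,3) for k,v in s.items()})
for n in("top","side"):
    f=grab_frame(n); cv2.imwrite(f"pics/{n}0.png",f["frame"]); np.savez(f"/tmp/{n}0.npz",**f)
    print(n,[k for k in f],f["vertical_fov"],f["cx"],f["cy"],np.round(f["cam_to_world"],3).tolist(),{k:v for k,v in f.items() if k not in("frame","range_z")and k!="cam_to_world"})
    W=cloud(f); z=W[...,2]; print(np.nanpercentile(z,[1,10,50,90]),np.isnan(z).mean())
E
```

```text
pics
{'t': np.float64(0.0), 'q': array([-1.015,  0.359,  0.011, -0.   , -1.224, -0.288]), 'qd': array([-0.   , -0.   , -0.001, -0.001,  0.   , -0.   ]), 'joint_efforts': array([-2.0000e-03, -5.8273e+01,  2.9304e+01,  6.9970e+00,  7.0000e-03,
       -0.0000e+00]), 'eef_pos': array([ 0.179, -0.651,  0.404]), 'ee_rot': array([ 3.14 , -0.   , -2.874]), 'force': array([ 0.06 , -0.115, -0.625]), 'moment': array([ 0.051, -0.002,  0.012]), 'width': np.float64(0.087)}
top ['frame', 'range_z', 'vertical_fov', 'cx', 'cy', 'cam_to_world'] 57.399755329263044 325.6137992860763 200.76208983369634 [[0.022, 0.998, -0.053, 0.427], [-1.0, 0.022, 0.008, 0.011], [0.009, 0.053, 0.999, 0.888], [0.0, 0.0, 0.0, 1.0]] {'vertical_fov': 57.399755329263044, 'cx': 325.6137992860763, 'cy': 200.76208983369634}
[-0.00276395 -0.00106965  0.00119423  0.02883759] 0.00403125
side ['frame', 'range_z', 'vertical_fov', 'cx', 'cy', 'cam_to_world'] 57.49537108530129 320.51290078157155 201.28773116436372 [[0.864, 0.325, -0.384, 0.136], [-0.502, 0.58, -0.641, -0.543], [0.014, 0.747, 0.665, 0.608], [0.0, 0.0, 0.0, 1.0]] {'vertical_fov': 57.49537108530129, 'cx': 320.51290078157155, 'cy': 201.28773116436372}
[-7.48589751e-01 -3.43187736e-01  3.46095800e-04  2.74005628e-01] 0.0039375
```

View pics/top0.png

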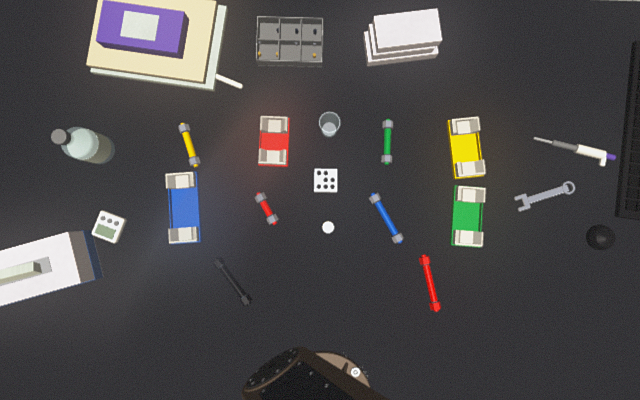

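View pics/side0.png

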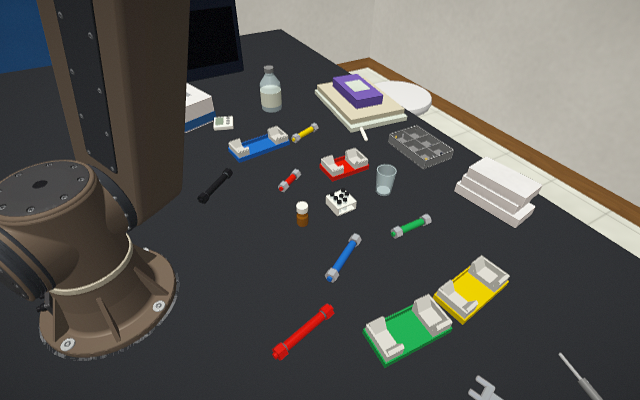

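The top view shows the columns yellow (189,145), short red (265,208), green (388,141) and blue (386,218). The boxes are blue (183,207), red (274,141), yellow (466,148) and green (468,216). The beaker is at (329,124) and the vial at (328,227). The look-alikes are black (232,281) and long red (430,283). Next I measure them and confirm with a crop.

```bash
cat > m.py <<'E'
from h import *
def comp(f,W,u,v,zmin=.006):
    m=(np.nan_to_num(W[...,2])>zmin).astype(np.uint8)
    n,L,st,_=cv2.connectedComponentsWithStats(m)
    w=L[v-4:v+5,u-4:u+5].ravel(); w=w[w>0]
    return L==np.bincount(w).argmax()
def rect(W,m,plane):
    # outline of the mask's pixels at their measured x,y
    p=W[m][:,:2].astype(np.float32); (c,s,a)=cv2.minAreaRect(p*1000)
    if s[0]<s[1]: s=(s[1],s[0]); a+=90
    a=(a+90)%180-90
    return np.array(c)/1000,s,a
S=dict(cb=(386,218),cg=(388,141),cy=(189,145),cr=(265,208),bb=(183,207),bg=(468,216),by=(466,148),br=(274,141),bk=(329,124),vial=(328,227),rack=(325,180),longred=(430,283))
E
python3 - <<'E'
from m import *
f=dict(np.load("/tmp/top0.npz")); W=cloud(f)
for k,(u,v) in S.items():
    m=comp(f,W,u,v); c,s,a=rect(W,m,0); z=W[m][:,2]
    print(k,m.sum(),"c",c.round(4),"mean",np.nanmedian(W[m],0).round(4),"size",np.round(s,0),"ang",round(a,1),"z95",np.percentile(z,95).round(4))
i=f["frame"]; cv2.imwrite("pics/crop1.png",cv2.resize(i[100:320,150:500],None,fx=2.2,fy=2.2,interpolation=cv2.INTER_CUBIC))
E
```

```text
cb 437 c [ 0.4369 -0.1408] mean [ 0.4356 -0.1403  0.0188] size [135.  26.] ang 30.5 z95 0.0239
cg 361 c [ 0.6207 -0.1406] mean [ 0.6205 -0.1398  0.0192] size [109.  25.] ang -1.2 z95 0.0237
cy 370 c [0.6016 0.3366] mean [0.6017 0.3349 0.0192] size [109.  26.] ang 19.3 z95 0.0239
cr 292 c [0.4535 0.1465] mean [0.4529 0.1455 0.0193] size [85. 25.] ang 30.6 z95 0.024
bb 1 c [0.4414 0.3506] mean [0.4414 0.3506 0.0087] size [0. 0.] ang 0.0 z95 0.0087
bg 2 c [ 0.4348 -0.3328] mean [ 0.4348 -0.3328  0.0064] size [2. 0.] ang -88.7 z95 0.0066
by 4 c [ 0.6207 -0.3434] mean [ 0.6194 -0.3432  0.0069] size [5. 5.] ang -1.1 z95 0.0075
br 1 c [0.6218 0.1308] mean [0.6218 0.1308 0.0064] size [0. 0.] ang 0.0 z95 0.0064
bk 343 c [0.651  0.0009] mean [0.6613 0.0011 0.0475] size [49. 46.] ang 1.1 z95 0.0702
vial 114 c [ 0.4128 -0.001 ] mean [ 0.4137 -0.001   0.0586] size [25. 25.] ang -88.6 z95 0.061
rack 526 c [0.5225 0.0069] mean [0.5216 0.007  0.0257] size [53. 52.] ang 1.1 z95 0.0379
longred 459 c [ 0.2855 -0.2464] mean [ 0.2845 -0.2458  0.0186] size [135.  25.] ang 14.2 z95 0.0234
```

View pics/crop1.png

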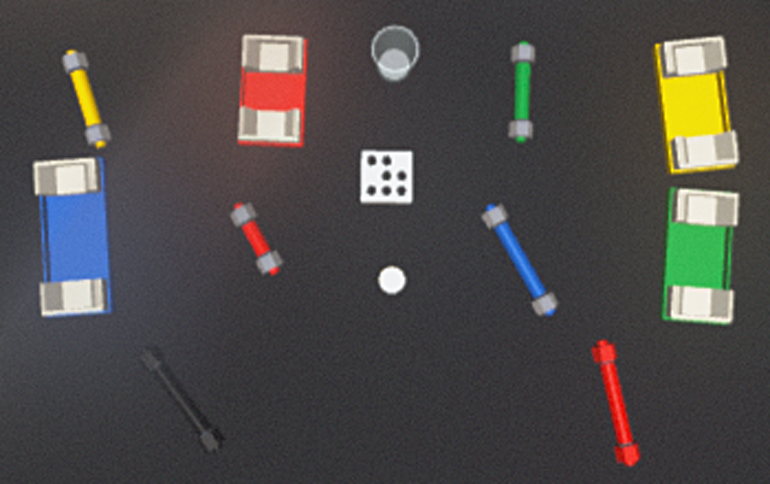

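The crop confirms it: four columns with steel nuts, and all-red and all-black look-alikes. Measured lengths are 135/109/109/85 mm, as given. Now the boxes, using the foam tops.

```bash
cat >> m.py <<'E'
def foam(W,c,r=.11,zr=(.030,.040)):
    d=np.hypot(W[...,0]-c[0],W[...,1]-c[1])<r
    m=d&(W[...,2]>zr[0])&(W[...,2]<zr[1]); n,L,st,cc=cv2.connectedComponentsWithStats(m.astype(np.uint8))
    keep=np.isin(L,[i for i in range(1,n) if st[i,4]>12])
    return rect(W,keep,0),keep.sum()
E
python3 - <<'E'
from m import *
f=dict(np.load("/tmp/top0.npz")); W=cloud(f); hsv=cv2.cvtColor(f["frame"],cv2.COLOR_BGR2HSV)
for k in("bb","bg","by","br"):
    u,v=S[k]; c=np.nanmedian(W[v-3:v+4,u-3:u+4].reshape(-1,3),0)
    (cc,s,a),n=foam(W,c,.075 if k=="by" or k=="bg" or k=='br' else .095); print(k,c.round(4),cc.round(4),np.round(s),round(a,1),n)
    # low tray rect: all points z>.003 near
    # coloured tray: rect of saturated pixels of the box's hue
    h=int(hsv[v,u,0]); m=(abs(hsv[...,0].astype(int)-h)<8)&(hsv[...,1]>120)&(hsv[...,2]>60)
    m&=np.hypot(W[...,0]-cc[0],W[...,1]-cc[1])<.1
    c2,s2,a2=rect(W,m,0); print("   tray",c2.round(4),np.round(s2),round(a2,1))
    print("   seated-axis pt",)
E
```

```text
bb [0.4513 0.3485 0.0037] [0.4509 0.3432] [163.  65.] 5.7 307
   tray [0.4488 0.3459] [168.  78.] 5.9
   seated-axis pt
bg [ 0.4448 -0.3421  0.0034] [ 0.4454 -0.3349] [138.  65.] -3.0 279
   tray [ 0.4441 -0.3382] [144.  77.] -3.4
   seated-axis pt
by [ 0.6115 -0.3372  0.0026] [ 0.6108 -0.3308] [138.  65.] 7.0 283
   tray [ 0.6121 -0.3354] [148.  82.] 6.4
   seated-axis pt
br [0.6176 0.1336 0.0034] [0.6153 0.1332] [114.  64.] -0.8 298
   tray [0.6143 0.1346] [117.  74.] -0.5
   seated-axis pt
```

```bash
cat > plan.py <<'E'
from m import *
G=.159
T=dict(cg=(.6205,-.1403,-1.2),bg=(.445,-.336,-3.1),cy=(.6017,.336,19.3),by=(.611,-.332,6.8),
 cb=(.4365,-.1406,30.5),bb=(.4505,.344,5.8),cr=(.4533,.146,30.6),br=(.615,.1335,-.7))
def go(x,y,z,a,pose=None):
    """shift (cm, tool axes) and turn (deg) from the current pose to grasp point x,y,z with tool x along angle a"""
    s=get_state(); p,e=(s["eef_pos"],s["ee_rot"]) if pose is None else pose
    psi=e[2]; d=np.array([x,y,z+G])-p
    c,sn=np.cos(psi),np.sin(psi)
    off=[c*d[0]+sn*d[1], sn*d[0]-c*d[1], -d[2]]
    t=np.degrees(psi)-a; t=(t+90)%180-90
    return np.round(np.array(off)*100,2), round(t,1), "or", round(t-np.sign(t)*180,1),"q6",round(float(s["q"][5]),2)
E
python3 - <<'E'
from plan import *
x,y,a=T["cg"]; print(go(x,y,.12,a))
E
```

```text
(array([-56.12,  37.54,  12.48]), np.float64(16.5), 'or', np.float64(-163.5), 'q6', -0.29)
```

Request:
send_rows:
  motion:
    - {"offset": [-56.1,37.5,12.5],"turn": 16.5}
    - {"offset": [-56.1,37.5,12.5],"turn": 16.5}
    - {"offset": [-56.1,37.5,12.5],"turn": 16.5}
    - {"offset": [-56.1,37.5,12.5],"turn": 16.5}
    - {"offset": [-56.1,37.5,12.5],"turn": 16.5}
    - {"offset": [-56.1,37.5,12.5],"turn": 16.5}
    - {"offset": [-56.1,37.5,12.5],"turn": 16.5}
    - {"offset": [-56.1,37.5,12.5],"turn": 16.5}
  hand: 0.4
  squeeze: 25

```text
t: 0.9
eef_pos: [0.4361, -0.3528, 0.3316]
ee_rot: [3.141, -0.0, 3.121]
force: [0.8, 0.1, 0.6]
width: 0.0613
```

```bash
python3 - <<'E'
from plan import *
x,y,a=T["cg"]; print(go(x,y,.12,a)); s=get_state(); print(s["q"].round(3),s["eef_pos"].round(4),s["ee_rot"].round(3),s["width"])
E
```

```text
(array([-18.  ,  21.62,   5.26]), np.float64(0.0), 'or', np.float64(-180.0), 'q6', -1.26)
[-0.331  0.232 -0.344 -0.    -0.995 -1.26 ] [ 0.4361 -0.3528  0.3316] [ 3.141 -0.     3.121] 0.06125276330022493
```

Request:
send_rows:
  motion:
    - {"offset": [-18.0,21.6,5.3],"turn": 0}
    - {"offset": [-18.0,21.6,5.3],"turn": 0}
    - {"offset": [-18.0,21.6,5.3],"turn": 0}
    - {"offset": [-18.0,21.6,5.3],"turn": 0}
    - {"offset": [-18.0,21.6,5.3],"turn": 0}
    - {"offset": [-18.0,21.6,5.3],"turn": 0}
    - {"offset": [-18.0,21.6,5.3],"turn": 0}
    - {"offset": [-18.0,21.6,5.3],"turn": 0}

```text
t: 1.7
eef_pos: [0.6197, -0.1414, 0.278]
ee_rot: [-3.142, -0.002, 3.123]
force: [0.2, -0.4, 0.3]
width: 0.0613
```

```bash
python3 - <<'E'
from plan import *
x,y,a=T["cg"]; print(go(x,y,.021,a)); f=grab_frame("side"); cv2.imwrite("pics/side1.png",f["frame"])
E
```

```text
(array([-0.07,  0.11,  9.8 ]), np.float64(0.1), 'or', np.float64(-179.9), 'q6', -1.67)
```

View pics/side1.png

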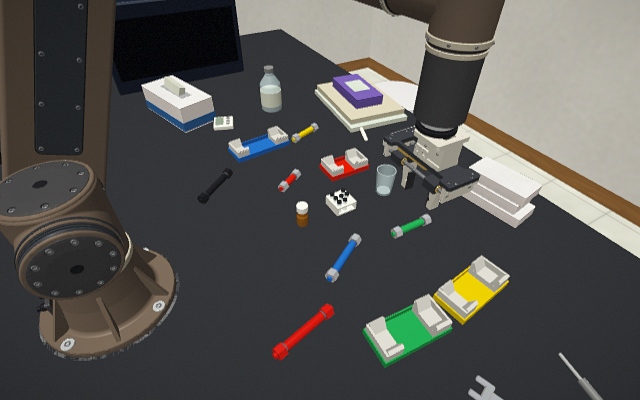

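The gripper stands above the green column at (410,225), jaws across it, and the beaker at (386,180) is clear. I descend and grip.

Request:
send_rows:
  motion:
    - {"offset": [0,0.1,4],"turn": 0}
    - {"offset": [0,0.1,7],"turn": 0}
    - {"offset": [0,0.1,9],"turn": 0}
    - {"offset": [0,0.1,9.8],"turn": 0}
    - {"offset": [0,0.1,9.8],"turn": 0}
    - {"offset": [0,0.1,9.8],"turn": 0}
    - {"offset": [0,0.1,9.8],"turn": 0}

```text
t: 2.45
eef_pos: [0.6201, -0.1415, 0.1826]
ee_rot: [3.142, 0.002, 3.121]
force: [-0.0, 0.1, 0.2]
width: 0.0614
```

Request:
send_rows:
  motion:
    - {"offset": [0,0,0],"turn": 0}
    - {"offset": [0,0,0],"turn": 0}
    - {"offset": [0,0,0],"turn": 0}
    - {"offset": [0,0,0],"turn": 0}
    - {"offset": [0,0,0],"turn": 0}
    - {"offset": [0,0,0],"turn": 0}
  hand: -1

```text
t: 3.05
eef_pos: [0.6196, -0.1412, 0.181]
ee_rot: [-3.142, -0.0, 3.121]
force: [0.6, -0.6, -0.6]
width: 0.0186
```

Request:
send_rows:
  motion:
    - {"offset": [0,0,0],"turn": 0}
    - {"offset": [0,0,0],"turn": 0}
    - {"offset": [0,0,0],"turn": 0}
    - {"offset": [0,0,-1],"turn": 0}
    - {"offset": [0,0,-2],"turn": 0}
    - {"offset": [0,0,-2],"turn": 0}
    - {"offset": [0,0,-2],"turn": 0}

```text
t: 3.75
eef_pos: [0.6197, -0.1412, 0.2017]
ee_rot: [3.141, 0.001, 3.121]
force: [0.2, -1.1, -1.8]
width: 0.0146
```

```bash
python3 - <<'E'
from plan import *
x,y,a=T["bg"]; s=get_state();print(s["force"],s["width"]); print(go(x,y,.12,a)); f=grab_frame("side"); cv2.imwrite("pics/side2.png",cv2.resize(f["frame"][120:280,300:540],None,fx=3,fy=3))
E
```

```text
[ 0.23475871 -1.10002818 -1.79960086] 0.014614918262963572
(array([ 17.07, -19.83,  -7.73]), np.float64(1.9), 'or', np.float64(-178.1), 'q6', -1.67)
```

View pics/side2.png

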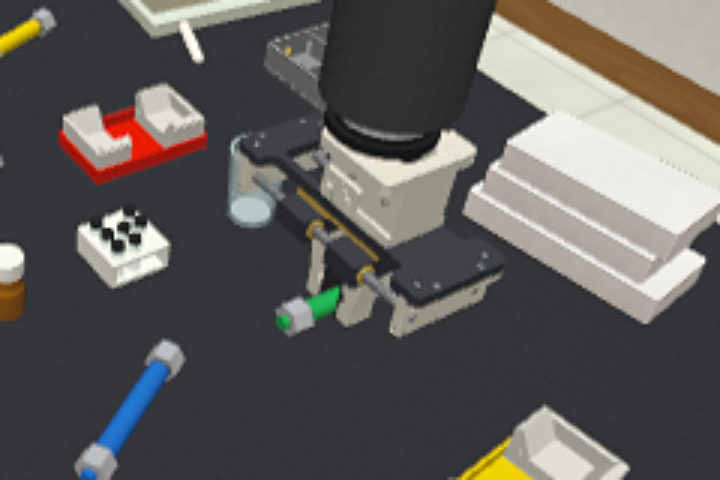

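The green column (315,305 in the crop) is held level between the nuts. I carry it to the green box.

Request:
send_rows:
  motion:
    - {"offset": [0,0,-4],"turn": 0}
    - {"offset": [3,-3.5,-7.7],"turn": 1.9}
    - {"offset": [6,-7,-7.7],"turn": 1.9}
    - {"offset": [9,-10.5,-7.7],"turn": 1.9}
    - {"offset": [12,-14,-7.7],"turn": 1.9}
    - {"offset": [15,-17.4,-7.7],"turn": 1.9}
    - {"offset": [17.1,-19.8,-7.7],"turn": 1.9}
    - {"offset": [17.1,-19.8,-7.7],"turn": 1.9}

```text
t: 4.6
eef_pos: [0.4417, -0.3378, 0.2777]
ee_rot: [3.141, -0.001, 3.084]
force: [0.2, -0.1, -2.3]
width: 0.0154
```

```bash
python3 - <<'E'
from plan import *
x,y,a=T["bg"]; print(get_state()["width"], go(x,y,.039,a))
f=grab_frame("side"); cv2.imwrite("pics/side3.png",cv2.resize(f["frame"][150:400,270:590],None,fx=2.4,fy=2.4))
E
```

```text
0.015409740639453008 (array([-0.32,  0.2 ,  7.97]), np.float64(-0.2), 'or', np.float64(179.8), 'q6', -1.33)
```

View pics/side3.png

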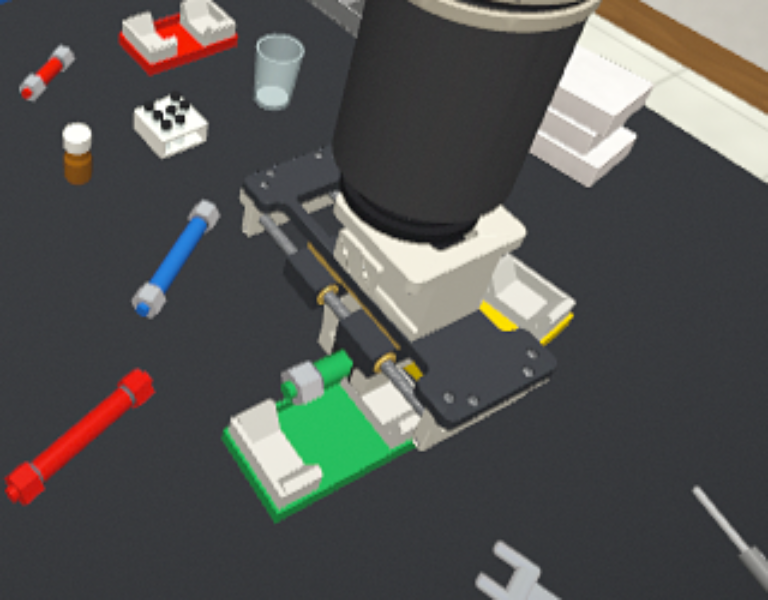

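The column hangs over the green box, level and parallel to the channel. I lower it.

Request:
send_rows:
  motion:
    - {"offset": [-0.3,0.2,2],"turn": 0}
    - {"offset": [-0.3,0.2,4],"turn": 0}
    - {"offset": [-0.3,0.2,5.5],"turn": 0}
    - {"offset": [-0.3,0.2,6.7],"turn": 0}
    - {"offset": [-0.3,0.2,7.4],"turn": 0}
    - {"offset": [-0.3,0.2,7.8],"turn": 0}
    - {"offset": [-0.3,0.2,7.8],"turn": 0}
    - {"offset": [-0.3,0.2,7.8],"turn": 0}

```text
t: 5.45
eef_pos: [0.4481, -0.334, 0.2005]
ee_rot: [-3.141, 0.001, 3.089]
force: [-0.2, 0.2, -1.3]
width: 0.0153
```

```bash
python3 - <<'E'
from plan import *
x,y,a=T["bg"]; print(get_state()["force"], go(x,y,.039,a))
E
```

```text
[-0.22756245  0.24098395 -1.25266365] (array([ 0.3 , -0.22,  0.25]), np.float64(0.1), 'or', np.float64(-179.9), 'q6', -1.33)
```

Request:
send_rows:
  motion:
    - {"offset": [0.3,-0.2,0],"turn": 0}
    - {"offset": [0.3,-0.2,0.1],"turn": 0}
    - {"offset": [0.3,-0.2,0.2],"turn": 0}
    - {"offset": [0.3,-0.2,0.3],"turn": 0}
    - {"offset": [0.3,-0.2,0.35],"turn": 0}
    - {"offset": [0.3,-0.2,0.35],"turn": 0}

```text
t: 6.05
eef_pos: [0.4447, -0.3358, 0.1969]
ee_rot: [-3.141, 0.0, 3.088]
force: [-1.6, 1.3, 3.8]
width: 0.0152
```

```bash
python3 - <<'E'
from plan import *
x,y,a=T["bg"]; print(get_state()["force"], go(x,y,.039,a))
E
```

```text
[-1.62301807  1.25689688  3.82171711] (array([-0.03, -0.02, -0.11]), np.float64(0.1), 'or', np.float64(-179.9), 'q6', -1.33)
```

It touched at exactly the seated height (16 mm above the pick height). I release it and rise.

Request:
send_rows:
  motion:
    - {"offset": [0,0,0],"turn": 0}
    - {"offset": [0,0,0],"turn": 0}
    - {"offset": [0,0,0],"turn": 0}
    - {"offset": [0,0,0],"turn": 0}
    - {"offset": [0,0,-3],"turn": 0}
    - {"offset": [0,0,-6],"turn": 0}
    - {"offset": [0,0,-9],"turn": 0}
    - {"offset": [0,0,-9],"turn": 0}
  hand: 0.2

```text
t: 6.85
eef_pos: [0.446, -0.3364, 0.2908]
ee_rot: [-3.139, 0.007, 3.089]
force: [0.2, 0.1, 0.3]
width: 0.0528
```

```bash
python3 - <<'E'
from plan import *
x,y,a=T["cb"]; s=get_state(); print(s["q"].round(2),s["width"],go(x,y,.10,a))
E
```

```text
[-0.3   0.27 -0.4   0.   -0.89 -1.33] 0.05277569598146562 (array([ 1.98, 19.5 ,  3.18]), np.float64(-33.5), 'or', np.float64(146.5), 'q6', -1.33)
```

Request:
send_rows:
  motion:
    - {"offset": [0.5,4.5,1],"turn": -8}
    - {"offset": [1,9,2],"turn": -16}
    - {"offset": [1.5,13.5,3],"turn": -24}
    - {"offset": [2,17,3.2],"turn": -32}
    - {"offset": [2,19.5,3.2],"turn": -33.5}
    - {"offset": [2,19.5,3.2],"turn": -33.5}
    - {"offset": [2,19.5,3.2],"turn": -33.5}
    - {"offset": [2,19.5,3.2],"turn": -33.5}

```text
t: 7.65
eef_pos: [0.4351, -0.1404, 0.2544]
ee_rot: [3.142, -0.0, -2.611]
force: [-0.7, 0.2, -0.1]
width: 0.0527
```

```bash
python3 - <<'E'
from plan import *
x,y,a=T["cb"]; print(go(x,y,.022,a)); f=grab_frame("side"); cv2.imwrite("pics/side4.png",cv2.resize(f["frame"][120:400,240:560],None,fx=2.1,fy=2.1))
f=grab_frame("top"); np.savez("/tmp/top1.npz",**f)
W=cloud(f); print(np.nanmedian(W[210:222,462:474].reshape(-1,3),0))
E
```

```text
(array([-0.11, -0.09,  7.34]), np.float64(-0.1), 'or', np.float64(179.9), 'q6', -1.16)
[ 0.43485277 -0.13585607  0.51967093]
```

View pics/side4.png

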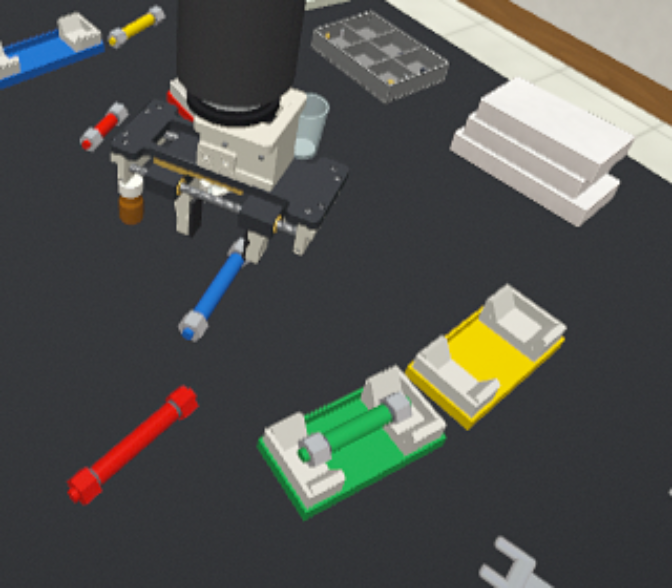

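The green column lies in its channel (355,430). The jaws straddle the blue column (215,290), and the body will pass above and clear of the vial. I descend and grip.

Request:
send_rows:
  motion:
    - {"offset": [-0.1,-0.1,3],"turn": 0}
    - {"offset": [-0.1,-0.1,5.5],"turn": 0}
    - {"offset": [-0.1,-0.1,6.8],"turn": 0}
    - {"offset": [-0.1,-0.1,7.4],"turn": 0}
    - {"offset": [-0.1,-0.1,7.4],"turn": 0}
    - {"offset": [-0.1,-0.1,7.4],"turn": 0}

```text
t: 8.35
eef_pos: [0.4367, -0.1406, 0.181]
ee_rot: [-3.141, 0.0, -2.611]
force: [0.6, -0.3, -0.1]
width: 0.0525
```

Request:
send_rows:
  motion:
    - {"offset": [0,0,0],"turn": 0}
    - {"offset": [0,0,0],"turn": 0}
    - {"offset": [0,0,0],"turn": 0}
    - {"offset": [0,0,0],"turn": 0}
    - {"offset": [0,0,0],"turn": 0}
    - {"offset": [0,0,0],"turn": 0}
    - {"offset": [0,0,0],"turn": 0}
    - {"offset": [0,0,0],"turn": 0}
  hand: -1

```text
t: 9.15
eef_pos: [0.4365, -0.1403, 0.1807]
ee_rot: [-3.141, 0.0, -2.61]
force: [-1.2, 0.3, 4.3]
width: 0.0152
```

Request:
send_rows:
  motion:
    - {"offset": [0,0,-1],"turn": 0}
    - {"offset": [0,0,-3],"turn": 0}
    - {"offset": [0,0,-6],"turn": 0}
    - {"offset": [0,0,-9],"turn": 0}
    - {"offset": [0,0,-12],"turn": 0}
    - {"offset": [0,0,-13],"turn": 0}
    - {"offset": [0,0,-13],"turn": 0}

```text
t: 9.85
eef_pos: [0.4365, -0.1403, 0.312]
ee_rot: [-3.14, 0.003, -2.61]
force: [-0.0, 0.9, -2.3]
width: 0.0152
```

```bash
python3 - <<'E'
from plan import *
x,y,a=T["bb"]; s=get_state(); print(s["q"].round(2),s["width"],s["force"],go(x,y,.152,a))
E
```

```text
[ 0.12  0.09 -0.58 -0.   -0.9  -1.16] 0.015182999459141257 [-0.0451486   0.90569433 -2.33627311] (array([-25.74,  41.05,   0.1 ]), np.float64(24.6), 'or', np.float64(-155.4), 'q6', -1.16)
```

Request:
send_rows:
  motion:
    - {"offset": [-2.6,4.1,0],"turn": 3}
    - {"offset": [-5.2,8.2,0],"turn": 6}
    - {"offset": [-7.8,12.3,0],"turn": 9}
    - {"offset": [-10.4,16.4,0],"turn": 12}
    - {"offset": [-13,20.5,0],"turn": 15}
    - {"offset": [-15.6,24.6,0],"turn": 18}
    - {"offset": [-18.2,28.7,0],"turn": 21}
    - {"offset": [-20.6,32.8,0],"turn": 24}

```text
t: 10.65
eef_pos: [0.447, 0.2485, 0.3087]
ee_rot: [-3.14, -0.002, -3.031]
force: [1.0, -0.2, -2.1]
width: 0.0151
```

```bash
python3 - <<'E'
from plan import *
x,y,a=T["bb"]; s=get_state(); print(s["q"].round(2),s["width"],s["force"],go(x,y,.10,a))
E
```

```text
[ 0.89  0.18 -0.48 -0.   -0.92 -2.35] 0.015132561489999016 [ 1.01977006 -0.24922974 -2.10343229] (array([-1.4 ,  9.45,  4.97]), np.float64(0.5), 'or', np.float64(-179.5), 'q6', -2.35)
```

Request:
send_rows:
  motion:
    - {"offset": [-0.7,4,0],"turn": 0.5}
    - {"offset": [-1.1,7.5,0],"turn": 0.5}
    - {"offset": [-1.4,9.4,1],"turn": 0.5}
    - {"offset": [-1.4,9.4,3],"turn": 0.5}
    - {"offset": [-1.4,9.4,5],"turn": 0.5}
    - {"offset": [-1.4,9.4,5],"turn": 0.5}
    - {"offset": [-1.4,9.4,5],"turn": 0.5}
    - {"offset": [-1.4,9.4,5],"turn": 0.5}

```text
t: 11.45
eef_pos: [0.4515, 0.3417, 0.261]
ee_rot: [3.141, 0.0, -3.038]
force: [0.1, -0.1, -2.1]
width: 0.015
```

```bash
python3 - <<'E'
from plan import *
x,y,a=T["bb"]; s=get_state(); print(s["width"],go(x,y,.042,a))
f=grab_frame("side"); cv2.imwrite("pics/side5.png",cv2.resize(f["frame"][60:220,160:400],None,fx=3,fy=3))
E
```

```text
0.014968777803865047 (array([0.08, 0.24, 6.  ]), np.float64(0.1), 'or', np.float64(-179.9), 'q6', -2.46)
```

View pics/side5.png

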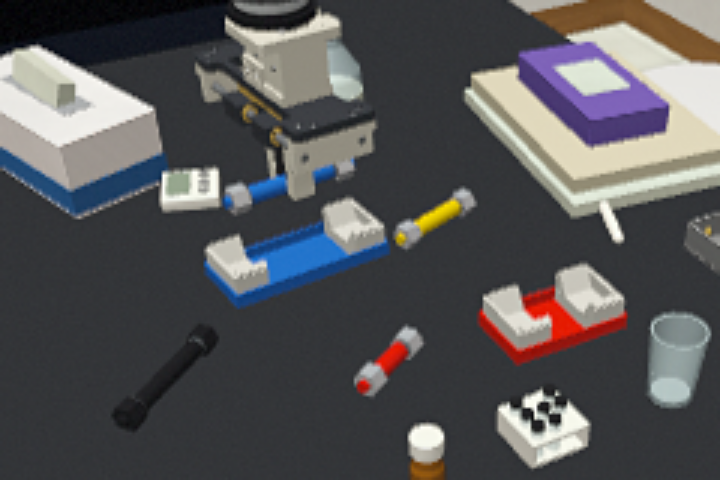

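The blue column is held level over the blue box. The bottle and meter are clear of the gripper.

Request:
send_rows:
  motion:
    - {"offset": [0,0.2,2],"turn": 0}
    - {"offset": [0,0.2,3.7],"turn": 0}
    - {"offset": [0,0.2,5],"turn": 0}
    - {"offset": [0,0.2,5.8],"turn": 0}
    - {"offset": [0,0.2,6.2],"turn": 0}
    - {"offset": [0,0.2,6.4],"turn": 0}
    - {"offset": [0,0.2,6.4],"turn": 0}
    - {"offset": [0,0.2,6.4],"turn": 0}

```text
t: 12.3
eef_pos: [0.4512, 0.344, 0.1971]
ee_rot: [3.141, 0.001, -3.038]
force: [0.6, 0.3, -2.1]
width: 0.0154
```

```bash
python3 - <<'E'
from plan import *
x,y,a=T["bb"]; s=get_state(); print(s["force"],s["width"],go(x,y,.0377,a))
E
```

```text
[ 0.55125786  0.33906915 -2.12680291] 0.01539424483713168 (array([0.06, 0.01, 0.04]), np.float64(0.2), 'or', np.float64(-179.8), 'q6', -2.46)
```

Still hanging by under a millimetre, so I lower slightly more and then release.

Request:
send_rows:
  motion:
    - {"offset": [0,0,0.1],"turn": 0}
    - {"offset": [0,0,0.15],"turn": 0}
    - {"offset": [0,0,0.15],"turn": 0}
    - {"offset": [0,0,0.15],"turn": 0}

```text
t: 12.7
eef_pos: [0.4511, 0.344, 0.1967]
ee_rot: [3.141, 0.001, -3.037]
force: [-3.5, -1.1, 11.7]
width: 0.0151
```

Request:
send_rows:
  motion:
    - {"offset": [0,0,0],"turn": 0}
    - {"offset": [0,0,0],"turn": 0}
    - {"offset": [0,0,0],"turn": 0}
    - {"offset": [0,0,0],"turn": 0}
    - {"offset": [0,0,-3],"turn": 0}
    - {"offset": [0,0,-6],"turn": 0}
    - {"offset": [0,0,-8],"turn": 0}
    - {"offset": [0,0,-8],"turn": 0}
  hand: 0.2

```text
t: 13.5
eef_pos: [0.4517, 0.3446, 0.2781]
ee_rot: [3.138, 0.004, -3.037]
force: [0.9, 0.1, -0.6]
width: 0.0525
```

```bash
python3 - <<'E'
from plan import *
x,y,a=T["cy"]; s=get_state(); print(s["q"].round(2),s["width"],go(x,y,.10,a))
E
```

```text
[ 1.    0.3  -0.39  0.   -0.87 -2.46] 0.052462120730239696 (array([-14.83,  -2.42,   1.91]), np.float64(-13.3), 'or', np.float64(166.7), 'q6', -2.46)
```

Request:
send_rows:
  motion:
    - {"offset": [-4,-0.6,0],"turn": -5}
    - {"offset": [-8,-1.3,0.5],"turn": -10}
    - {"offset": [-12,-2,1],"turn": -13.3}
    - {"offset": [-14.8,-2.4,1.9],"turn": -13.3}
    - {"offset": [-14.8,-2.4,1.9],"turn": -13.3}
    - {"offset": [-14.8,-2.4,1.9],"turn": -13.3}
    - {"offset": [-14.8,-2.4,1.9],"turn": -13.3}

```text
t: 14.2
eef_pos: [0.6001, 0.3352, 0.2556]
ee_rot: [-3.141, -0.001, -2.806]
force: [0.1, -0.0, -0.3]
width: 0.0527
```

```bash
python3 - <<'E'
from plan import *
x,y,a=T["cy"]; print(go(x,y,.022,a)); f=grab_frame("side"); cv2.imwrite("pics/side6.png",cv2.resize(f["frame"][60:220,160:400],None,fx=3,fy=3))
E
```

```text
(array([-0.18,  0.02,  7.46]), np.float64(-0.0), 'or', np.float64(180.0), 'q6', -2.03)
```

View pics/side6.png

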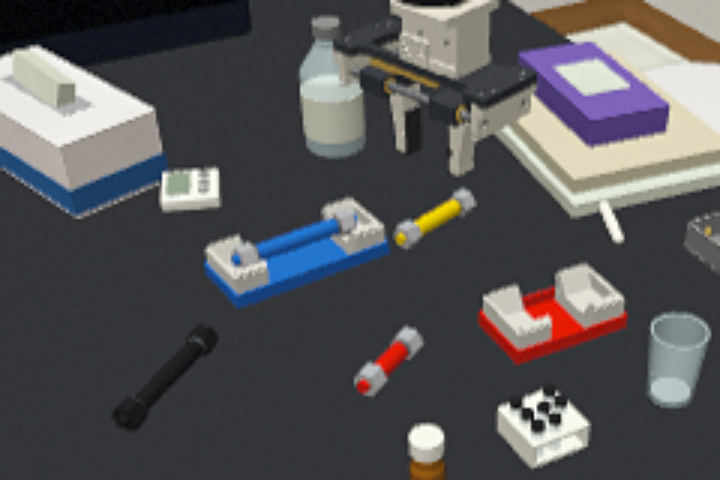

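```bash
python3 - <<'E'
from plan import *
f=dict(np.load("/tmp/top0.npz")); W=cloud(f); a=np.radians(19.3); d=W-np.array([.6017,.336,0])
u=d[...,0]*np.cos(a)+d[...,1]*np.sin(a); v=-d[...,0]*np.sin(a)+d[...,1]*np.cos(a)
m=(abs(u)<.055)&(abs(v)<.115)&(W[...,2]>.03); print(m.sum(), W[m][:5])
E
```

```text
1 [[0.52949811 0.3759285  0.03180645]]
```

Request:
send_rows:
  motion:
    - {"offset": [-0.1,0,1.5],"turn": 0}
    - {"offset": [-0.1,0,2.5],"turn": 0}
    - {"offset": [-0.1,0,2.5],"turn": 0}

```text
t: 14.55
eef_pos: [0.6005, 0.3352, 0.2289]
ee_rot: [-3.141, -0.003, -2.806]
force: [-0.8, 0.1, -0.3]
width: 0.0526
```

The blue column is seated in its channel (295,240 in the crop). Only one point rises above 30 mm under the gripper, the blue box's foam edge, which stays below the body.

Request:
send_rows:
  motion:
    - {"offset": [-0.1,0,2.5],"turn": 0}
    - {"offset": [-0.1,0,4],"turn": 0}
    - {"offset": [-0.1,0,4.75],"turn": 0}
    - {"offset": [-0.1,0,4.75],"turn": 0}
    - {"offset": [-0.1,0,4.75],"turn": 0}

```text
t: 15.05
eef_pos: [0.6028, 0.3361, 0.1839]
ee_rot: [-3.141, 0.0, -2.806]
force: [0.2, -0.5, 0.6]
width: 0.0527
```

Request:
send_rows:
  motion:
    - {"offset": [0,0,0],"turn": 0}
    - {"offset": [0,0,0],"turn": 0}
    - {"offset": [0,0,0],"turn": 0}
    - {"offset": [0,0,0],"turn": 0}
    - {"offset": [0,0,0],"turn": 0}
    - {"offset": [0,0,0],"turn": 0}
    - {"offset": [0,0,0],"turn": 0}
    - {"offset": [0,0,0],"turn": 0}
  hand: -1

```text
t: 15.85
eef_pos: [0.6026, 0.3359, 0.1837]
ee_rot: [3.142, 0.0, -2.806]
force: [-1.7, -0.3, 1.7]
width: 0.0152
```

Request:
send_rows:
  motion:
    - {"offset": [0,0,-1],"turn": 0}
    - {"offset": [0,0,-3],"turn": 0}
    - {"offset": [0,0,-6],"turn": 0}
    - {"offset": [0,0,-9],"turn": 0}
    - {"offset": [0,0,-12],"turn": 0}
    - {"offset": [0,0,-14],"turn": 0}
    - {"offset": [0,0,-14],"turn": 0}

```text
t: 16.55
eef_pos: [0.6032, 0.3362, 0.3279]
ee_rot: [3.14, 0.006, -2.805]
force: [0.0, -0.2, -1.8]
width: 0.0149
```

```bash
python3 - <<'E'
from plan import *
x,y,a=T["by"]; s=get_state(); print(s["q"].round(2),s["width"],s["force"],go(x,y,.162,a))
E
```

```text
[ 0.79  0.43 -0.05  0.   -1.08 -2.03] 0.014908323329682548 [ 0.0126513  -0.21973468 -1.80648349] (array([ 21.31, -63.34,   0.69]), np.float64(12.5), 'or', np.float64(-167.5), 'q6', -2.03)
```

Request:
send_rows:
  motion:
    - {"offset": [1.3,-3.8,0],"turn": 1}
    - {"offset": [2.6,-7.8,0],"turn": 2}
    - {"offset": [4,-12,0],"turn": 3}
    - {"offset": [5.4,-16,0],"turn": 4}
    - {"offset": [6.7,-20,0],"turn": 5}
    - {"offset": [8,-24,0],"turn": 6}
    - {"offset": [9.4,-28,0],"turn": 7}
    - {"offset": [10.8,-32,0],"turn": 8}

```text
t: 17.35
eef_pos: [0.6054, -0.0036, 0.3227]
ee_rot: [3.141, -0.001, -2.946]
force: [1.1, 0.6, -1.3]
width: 0.0149
```

```bash
python3 - <<'E'
from plan import *
x,y,a=T["by"]; s=get_state(); print(s["q"].round(2),s["width"],s["force"],go(x,y,.162,a))
E
```

```text
[ 0.32  0.31 -0.26 -0.   -1.01 -1.69] 0.014932622780287974 [ 1.13900828  0.62428262 -1.3123065 ] (array([  5.83, -32.33,   0.17]), np.float64(4.4), 'or', np.float64(-175.6), 'q6', -1.69)
```

Request:
send_rows:
  motion:
    - {"offset": [0.8,-4.5,0],"turn": 1}
    - {"offset": [1.6,-9,0],"turn": 2}
    - {"offset": [2.4,-13.5,0],"turn": 3}
    - {"offset": [3.2,-18,0],"turn": 4}
    - {"offset": [4,-22.5,0],"turn": 4.4}
    - {"offset": [4.9,-27,0],"turn": 4.4}
    - {"offset": [5.5,-30.5,0],"turn": 4.4}
    - {"offset": [5.8,-32.3,1],"turn": 4.4}

```text
t: 18.15
eef_pos: [0.6117, -0.333, 0.3134]
ee_rot: [-3.141, 0.0, -3.024]
force: [0.1, 0.9, -1.4]
width: 0.0157
```

Request:
send_rows:
  motion:
    - {"offset": [0,0,2],"turn": 0}
    - {"offset": [0,0,4],"turn": 0}
    - {"offset": [0,0,5],"turn": 0}
    - {"offset": [0,0,5],"turn": 0}
    - {"offset": [0,0,5],"turn": 0}

```text
t: 18.65
eef_pos: [0.6125, -0.3296, 0.2637]
ee_rot: [-3.141, -0.0, -3.021]
force: [0.6, -1.1, -0.8]
width: 0.0151
```

```bash
python3 - <<'E'
from plan import *
x,y,a=T["by"]; s=get_state(); print(s["width"],go(x,y,.0407,a))
E
```

```text
0.01512200797814386 (array([ 0.18, -0.22,  6.4 ]), np.float64(0.1), 'or', np.float64(-179.9), 'q6', -1.24)
```

Request:
send_rows:
  motion:
    - {"offset": [0.2,-0.2,2],"turn": 0}
    - {"offset": [0.2,-0.2,3.7],"turn": 0}
    - {"offset": [0.2,-0.2,5],"turn": 0}
    - {"offset": [0.2,-0.2,5.8],"turn": 0}
    - {"offset": [0.2,-0.2,6.2],"turn": 0}
    - {"offset": [0.2,-0.2,6.4],"turn": 0}
    - {"offset": [0.2,-0.2,6.4],"turn": 0}
    - {"offset": [0.2,-0.2,6.4],"turn": 0}

```text
t: 19.45
eef_pos: [0.6107, -0.3322, 0.2002]
ee_rot: [-3.141, 0.001, -3.022]
force: [0.6, 0.5, -1.5]
width: 0.0149
```

```bash
python3 - <<'E'
from plan import *
x,y,a=T["by"]; s=get_state(); print(s["force"],s["width"],go(x,y,.0407,a))
E
```

```text
[ 0.55101734  0.48802487 -1.46496244] 0.01492754028379814 (array([-0.03,  0.02,  0.05]), np.float64(0.1), 'or', np.float64(-179.9), 'q6', -1.23)
```

Request:
send_rows:
  motion:
    - {"offset": [0,0,0.1],"turn": 0}
    - {"offset": [0,0,0.15],"turn": 0}
    - {"offset": [0,0,0.15],"turn": 0}
    - {"offset": [0,0,0.15],"turn": 0}

```text
t: 19.85
eef_pos: [0.6107, -0.3322, 0.1997]
ee_rot: [-3.141, 0.001, -3.022]
force: [-2.2, 1.6, 7.5]
width: 0.0151
```

Request:
send_rows:
  motion:
    - {"offset": [0,0,0],"turn": 0}
    - {"offset": [0,0,0],"turn": 0}
    - {"offset": [0,0,0],"turn": 0}
    - {"offset": [0,0,0],"turn": 0}
    - {"offset": [0,0,-3],"turn": 0}
    - {"offset": [0,0,-7],"turn": 0}
    - {"offset": [0,0,-10],"turn": 0}
    - {"offset": [0,0,-12],"turn": 0}
  hand: 0.2

```text
t: 20.65
eef_pos: [0.6108, -0.3324, 0.3209]
ee_rot: [-3.14, 0.003, -3.022]
force: [0.5, 1.1, 0.3]
width: 0.0523
```

```bash
python3 - <<'E'
from plan import *
x,y,a=T["cr"]; s=get_state(); print(s["q"].round(2),s["width"],go(x,y,.15,a))
E
```

```text
[-0.22  0.45 -0.05  0.   -1.07 -1.23] 0.05227617310823846 (array([ 9.93, 49.38,  1.19]), np.float64(-23.7), 'or', np.float64(156.3), 'q6', -1.23)
```

Request:
send_rows:
  motion:
    - {"offset": [0.9,4.5,0],"turn": -3}
    - {"offset": [1.8,9,0],"turn": -6}
    - {"offset": [2.7,13.5,0],"turn": -9}
    - {"offset": [3.6,18,0],"turn": -12}
    - {"offset": [4.5,22.5,0],"turn": -15}
    - {"offset": [5.4,27,0],"turn": -18}
    - {"offset": [6.3,31.5,0],"turn": -21}
    - {"offset": [7.2,36,0],"turn": -23.7}

```text
t: 21.45
eef_pos: [0.4952, 0.0182, 0.3183]
ee_rot: [-3.141, 0.001, -2.606]
force: [0.8, -0.2, -0.2]
width: 0.0524
```

```bash
python3 - <<'E'
from plan import *
x,y,a=T["cr"]; print(go(x,y,.10,a))
E
```

```text
(array([-2.91, 13.13,  5.93]), np.float64(0.1), 'or', np.float64(-179.9), 'q6', -1.47)
```

Request:
send_rows:
  motion:
    - {"offset": [-1,4.5,0],"turn": 0}
    - {"offset": [-2,9,0],"turn": 0}
    - {"offset": [-2.9,13,0],"turn": 0}
    - {"offset": [-2.9,13.1,3],"turn": 0}
    - {"offset": [-2.9,13.1,6],"turn": 0}
    - {"offset": [-2.9,13.1,6],"turn": 0}
    - {"offset": [-2.9,13.1,6],"turn": 0}
    - {"offset": [-2.9,13.1,6],"turn": 0}

```text
t: 22.25
eef_pos: [0.4552, 0.1444, 0.2594]
ee_rot: [-3.142, 0.002, -2.609]
force: [-0.4, -0.5, 0.1]
width: 0.0529
```

```bash
python3 - <<'E'
from plan import *
x,y,a=T["cr"]; print(go(x,y,.022,a)); f=grab_frame("side"); cv2.imwrite("pics/side7.png",f["frame"])
E
```

```text
(array([0.08, 0.23, 7.84]), np.float64(-0.1), 'or', np.float64(179.9), 'q6', -1.76)
```

View pics/side7.png

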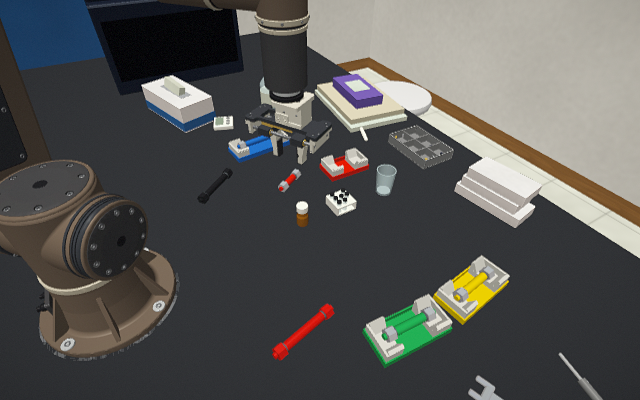

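The yellow column (472,285) and green column (408,322) lie in their channels. The gripper is above the short red column (290,180), and the vial and beaker are clear.

Request:
send_rows:
  motion:
    - {"offset": [0.1,0.2,3],"turn": 0}
    - {"offset": [0.1,0.2,5.5],"turn": 0}
    - {"offset": [0.1,0.2,7],"turn": 0}
    - {"offset": [0.1,0.2,7.7],"turn": 0}
    - {"offset": [0.1,0.2,7.7],"turn": 0}
    - {"offset": [0.1,0.2,7.7],"turn": 0}

```text
t: 22.9
eef_pos: [0.4531, 0.1457, 0.182]
ee_rot: [3.141, 0.001, -2.609]
force: [-0.2, 0.2, -0.3]
width: 0.0526
```

Request:
send_rows:
  motion:
    - {"offset": [0,0,0],"turn": 0}
    - {"offset": [0,0,0],"turn": 0}
    - {"offset": [0,0,0],"turn": 0}
    - {"offset": [0,0,0],"turn": 0}
    - {"offset": [0,0,0],"turn": 0}
    - {"offset": [0,0,0],"turn": 0}
    - {"offset": [0,0,0],"turn": 0}
    - {"offset": [0,0,0],"turn": 0}
  hand: -1

```text
t: 23.7
eef_pos: [0.4526, 0.1455, 0.1811]
ee_rot: [-3.142, 0.0, -2.608]
force: [-0.9, -0.3, 1.9]
width: 0.0153
```

Request:
send_rows:
  motion:
    - {"offset": [0,0,-1],"turn": 0}
    - {"offset": [0,0,-3],"turn": 0}
    - {"offset": [0,0,-6],"turn": 0}
    - {"offset": [0,0,-9],"turn": 0}
    - {"offset": [0,0,-11],"turn": 0}
    - {"offset": [0,0,-11],"turn": 0}
    - {"offset": [0,0,-11],"turn": 0}

```text
t: 24.4
eef_pos: [0.4523, 0.1453, 0.2914]
ee_rot: [3.141, 0.001, -2.609]
force: [-0.4, -0.3, -0.9]
width: 0.0152
```

```bash
python3 - <<'E'
from plan import *
x,y,a=T["br"]; s=get_state(); print(s["q"].round(2),s["width"],s["force"],go(x,y,.13,a))
f=dict(np.load("/tmp/top0.npz")); W=cloud(f); u,v=S["bk"]; m=comp(f,W,u,v); p=W[m]; p=p[p[:,2]>.06]; print("beaker rim",p.min(0),p.max(0))
E
```

```text
[ 0.73  0.14 -0.57 -0.   -0.86 -1.76] 0.015181573196472493 [-0.35812966 -0.25002888 -0.86694128] (array([-13.42,  -9.28,   0.24]), np.float64(31.2), 'or', np.float64(-148.8), 'q6', -1.76)
beaker rim [ 0.62651741 -0.02196882  0.06013777] [0.67547177 0.0238461  0.07174322]
```

Request:
send_rows:
  motion:
    - {"offset": [-3.4,-2.3,0],"turn": 8}
    - {"offset": [-6.8,-4.6,0],"turn": 16}
    - {"offset": [-10,-7,0],"turn": 24}
    - {"offset": [-13,-9,0],"turn": 31.2}
    - {"offset": [-13.4,-9.3,0.3],"turn": 31.2}
    - {"offset": [-13.4,-9.3,2],"turn": 31.2}
    - {"offset": [-13.4,-9.3,3],"turn": 31.2}
    - {"offset": [-13.4,-9.3,3],"turn": 31.2}

```text
t: 25.2
eef_pos: [0.6139, 0.1331, 0.2583]
ee_rot: [-3.139, -0.005, 3.131]
force: [-0.7, 0.9, -1.3]
width: 0.0148
```

Request:
send_rows:
  motion:
    - {"offset": [0,0,0],"turn": 0}
    - {"offset": [0,0,0],"turn": 0}

```text
t: 25.4
eef_pos: [0.6152, 0.1337, 0.2617]
ee_rot: [3.141, 0.001, 3.131]
force: [-0.3, 0.2, -1.4]
width: 0.015
```

```bash
python3 - <<'E'
from plan import *
x,y,a=T["br"]; s=get_state(); print(s["width"],go(x,y,.0381,a))
f=grab_frame("side"); cv2.imwrite("pics/side8.png",cv2.resize(f["frame"][90:230,260:460],None,fx=3.5,fy=3.5))
E
```

```text
0.014982691493961626 (array([ 0.02, -0.03,  6.46]), np.float64(0.1), 'or', np.float64(-179.9), 'q6', -2.11)
```

View pics/side8.png

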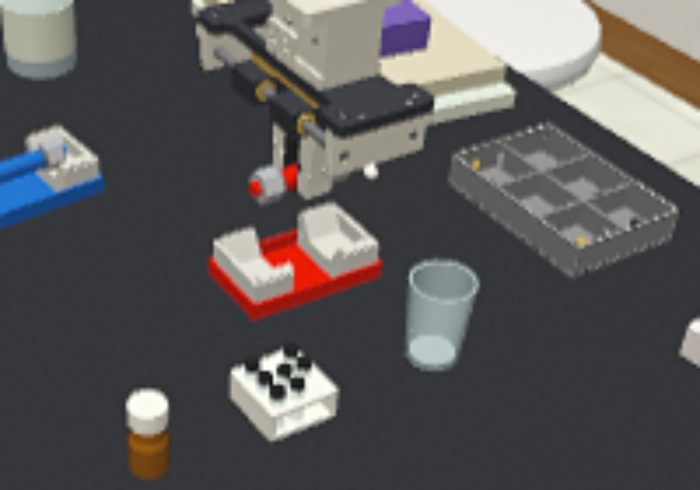

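The red column is held level above the red box, and the beaker is clear. I lower it.

Request:
send_rows:
  motion:
    - {"offset": [0,0,2],"turn": 0}
    - {"offset": [0,0,3.7],"turn": 0}
    - {"offset": [0,0,5],"turn": 0}
    - {"offset": [0,0,5.8],"turn": 0}
    - {"offset": [0,0,6.2],"turn": 0}
    - {"offset": [0,0,6.5],"turn": 0}
    - {"offset": [0,0,6.5],"turn": 0}
    - {"offset": [0,0,6.5],"turn": 0}

```text
t: 26.25
eef_pos: [0.6155, 0.1336, 0.1971]
ee_rot: [3.141, 0.001, 3.13]
force: [-2.6, -0.2, 6.2]
width: 0.0153
```

Request:
send_rows:
  motion:
    - {"offset": [0,0,0.05],"turn": 0}
    - {"offset": [0,0,0.1],"turn": 0}
    - {"offset": [0,0,0.1],"turn": 0}

```text
t: 26.55
eef_pos: [0.6154, 0.1336, 0.1971]
ee_rot: [3.141, 0.001, 3.131]
force: [-5.7, -0.3, 14.0]
width: 0.0151
```

It has touched at the seated height, so I release and rise.

Request:
send_rows:
  motion:
    - {"offset": [0,0,0],"turn": 0}
    - {"offset": [0,0,0],"turn": 0}
    - {"offset": [0,0,0],"turn": 0}
    - {"offset": [0,0,0],"turn": 0}
    - {"offset": [0,0,-3],"turn": 0}
    - {"offset": [0,0,-7],"turn": 0}
    - {"offset": [0,0,-10],"turn": 0}
    - {"offset": [0,0,-12],"turn": 0}
  hand: 0.2

```text
t: 27.35
eef_pos: [0.6157, 0.1336, 0.3176]
ee_rot: [3.141, 0.003, 3.13]
force: [0.2, 1.6, -0.9]
width: 0.0527
```

Request:
send_rows:
  motion:
    - {"offset": [4,-4,-2],"turn": 0}
    - {"offset": [8,-8,-2],"turn": 0}
    - {"offset": [11,-12,-2],"turn": 0}
    - {"offset": [13,-15,-2],"turn": 0}
    - {"offset": [13,-15,-2],"turn": 0}
    - {"offset": [13,-15,-2],"turn": 0}
    - {"offset": [13,-15,-2],"turn": 0}
    - {"offset": [13,-15,-2],"turn": 0}

```text
t: 28.15
eef_pos: [0.4843, -0.0143, 0.3349]
ee_rot: [-3.142, -0.0, 3.131]
force: [0.3, -0.4, -0.0]
width: 0.0525
```

```bash
python3 - <<'E'
from plan import *
s=get_state(); print(s["eef_pos"],s["width"])
f=grab_frame("side"); cv2.imwrite("pics/side9.png",f["frame"]); Ws=cloud(f)
g=grab_frame("top"); cv2.imwrite("pics/top9.png",g["frame"]); W=cloud(g)
L=dict(bg=.11,by=.11,bb=.135,br=.085)
for cam,Wc in(("top",W),("side",Ws)):
  for k,l in L.items():
    x,y,a=T[k]; a=np.radians(a); d=Wc-np.array([x,y,0])
    u=d[...,0]*np.cos(a)+d[...,1]*np.sin(a); v=-d[...,0]*np.sin(a)+d[...,1]*np.cos(a); z=Wc[...,2]
    m=(abs(u)<l/2-.023)&(abs(v)<.02)&(z>.027)&(z<.05)   # bare tube in the open part
    if m.sum()<20: print(cam,k,"hidden",m.sum()); continue
    p=np.polyfit(u[m],v[m],1); q=np.polyfit(u[m],z[m],1)
    print(cam,k,m.sum(),"across mm",round(p[1]*1e3,1),"ang",round(p[0],3),"tilt",round(q[0],3),"ztop95",np.percentile(z[m],95).round(4),"u range",u[m].min().round(3),u[m].max().round(3))
E
```

```text
[ 0.48430092 -0.01432759  0.33490005] 0.052491592181905584
top bg 206 across mm 3.4 ang 0.011 tilt -0.008 ztop95 0.0374 u range -0.032 0.032
top by 193 across mm 2.9 ang 0.004 tilt 0.001 ztop95 0.0373 u range -0.032 0.032
top bb hidden 0
top br 46 across mm 3.8 ang -0.179 tilt -0.035 ztop95 0.0367 u range 0.002 0.019
side bg 323 across mm -2.5 ang 0.011 tilt 0.003 ztop95 0.0361 u range -0.032 0.032
side by 258 across mm -2.0 ang 0.008 tilt 0.006 ztop95 0.0366 u range -0.032 0.032
side bb 127 across mm -5.4 ang 0.007 tilt 0.006 ztop95 0.0362 u range -0.044 0.044
side br hidden 0
```

View pics/side9.png

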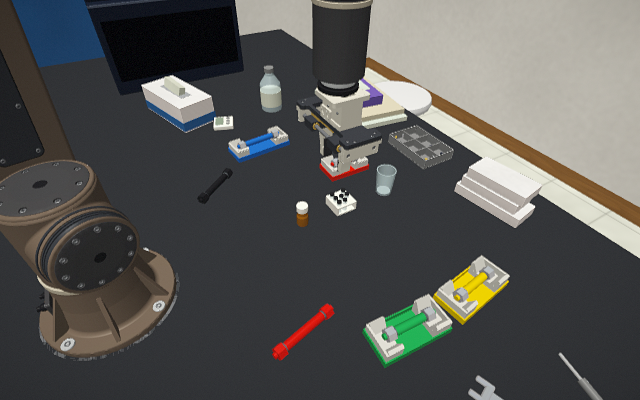

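View pics/top9.png

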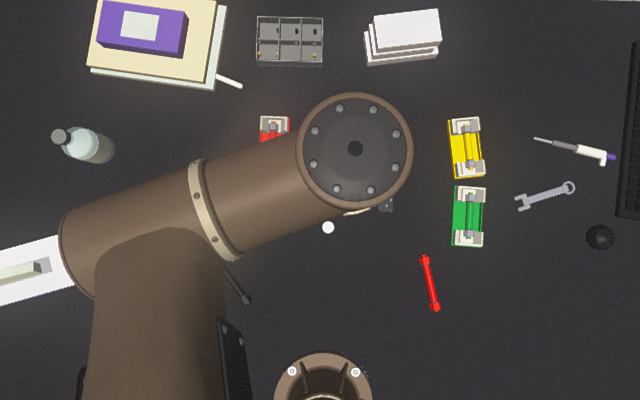

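Green, yellow and blue sit at tube top 36–37 mm (35 expected), flat and parallel. The red one is hidden, so I move the arm aside for one more look.

Request:
send_rows:
  motion:
    - {"offset": [0,-5,-1],"turn": 0}
    - {"offset": [0,-10,-2],"turn": 0}
    - {"offset": [0,-15,-2],"turn": 0}
    - {"offset": [0,-20,-2],"turn": 0}
    - {"offset": [0,-25,-2],"turn": 0}
    - {"offset": [0,-30,-2],"turn": 0}
    - {"offset": [0,-34,-2],"turn": 0}
    - {"offset": [0,-35,-2],"turn": 0}

```text
t: 29.05
eef_pos: [0.4797, -0.3684, 0.3538]
ee_rot: [-3.141, -0.002, 3.128]
force: [-0.3, 0.0, -0.5]
width: 0.0525
```

```bash
python3 - <<'E'
from plan import *
f=grab_frame("side"); Ws=cloud(f); g=grab_frame("top"); W=cloud(g)
for cam,Wc in(("top",W),("side",Ws)):
  for k,l in dict(bb=.135,br=.085).items():
    x,y,a=T[k]; a=np.radians(a); d=Wc-np.array([x,y,0])
    u=d[...,0]*np.cos(a)+d[...,1]*np.sin(a); v=-d[...,0]*np.sin(a)+d[...,1]*np.cos(a); z=Wc[...,2]
    m=(abs(u)<l/2-.023)&(abs(v)<.02)&(z>.027)&(z<.05)
    if m.sum()<20: print(cam,k,"hidden",m.sum()); continue
    p=np.polyfit(u[m],v[m],1); q=np.polyfit(u[m],z[m],1)
    print(cam,k,m.sum(),"across",round(p[1]*1e3,1),"ang",round(p[0],3),"tilt",round(q[0],3),"ztop95",np.percentile(z[m],95).round(4))
for k in("bk","vial"):
    u,v=S[k]; m=comp(g,W,u,v); print(k,rect(W,m,0)[0],m.sum())
a=cv2.resize(f["frame"][100:240,220:410],(760,560)); cv2.imwrite("pics/side10.png",a)
E
```

```text
top bb 285 across -1.3 ang -0.001 tilt -0.002 ztop95 0.038
top br 115 across 0.5 ang 0.02 tilt 0.005 ztop95 0.0381
side bb 128 across -5.5 ang 0.007 tilt 0.001 ztop95 0.0363
side br 64 across -5.3 ang 0.003 tilt -0.006 ztop95 0.0362
bk [0.65088116 0.00088075] 328
vial [ 0.41277237 -0.0010086 ] 114
```

View pics/side10.png

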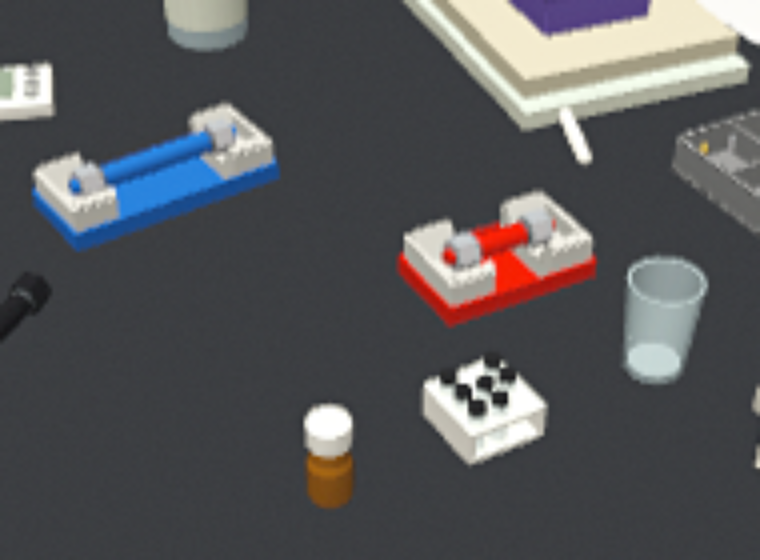

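The blue (150,155) and red (500,240) columns lie fully in their channels. The beaker (665,320) and vial (329,455) are upright and unmoved.

```bash
python3 -c "
from station import *
print(job_done())"
```

```text
the job is handed in; nothing more can be done
None
```

All four columns (green, blue, yellow, red) were gripped between the nuts and lowered until they touched the channel floor. Each was then released in the box of its own colour, and I handed the job in at about 29 s. `job_done()` reports no verdict, so what follows is from my own last checks.

- **Seating:** The tube tops measured 36–38 mm above the bench, against 35 mm expected, and every tilt was at most 0.01 rad. The angle to each box was at most 0.02 rad in clear views. An earlier, mostly hidden view of the red column gave −0.18 rad, but clear views from both cameras then gave 0.02 rad or less.
- **Across the channel:** The two cameras disagree by about 4–6 mm (for red, +0.5 mm from the top and −5.3 mm from the side). I put this down to each camera seeing only part of the tube; every reading is within the 8 mm limit.
- **Along the channel:** I did not measure the final position lengthwise. The foam end walls limit it to about ±10 mm, and the limit is 12 mm.
- **Bystanders:** The beaker and vial stood where they were, to within 1 mm. I did not touch the long red or the black look-alike.

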